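# Pin a clamshell reactor holder and hold it shut

### The job

Get the glass reactor plate clamped for its leak check: first slide the lock grip at the front of the clamshell holder to the left (as the robot sees it), all the way to its end stop, then swing the hinged lid down onto its plungers, and then take the headed pin from its parking block and push it through the holes of lid and base. The lid is sprung and will not stay shut by itself, so finish while holding: the gripper's fingers stay on the pin and keep pushing its head down so that the lid is held fully shut. Leave everything else on the bench where it is.

Things in the scene. Friction and masses are not known exactly. Their poses are not given: they have to be found in the camera images.
- holder: The clamshell holder, fixed to the bench: dark steel foot plate 203 x 130 x 12 mm, on it an aluminium base whose top (where the halves meet) is 50 mm above the bench, with a glass plate in it. Origin on the bench, z up; its -x side is the front (lock grip, pin hole), the lid's hinge is at its +x side, its +y is to the left as seen from the robot. In its frame the pin hole is at (-55, 0), the foot plate's front edge at x = -118 mm.
- lock (a joint): How far the lock grip has been slid, m: 0 to 0.040 (end stop) towards the holder's +y; starts at 0 to 0.012, slides with about 1.5 N of friction and stays where it is left. Its steel blade lies across the base's hole (16 mm below the base's top) and clears it only from about 0.028 on.
- lock_grip (a point): The black upright grip of the lock slide, in front of the holder (103 mm before the holder's origin, in its frame): 22 mm along the holder's x, 16 mm along its y, its top 64 mm above the bench. This point is in its middle, 48 mm above the bench, and moves with it; a wider foot (22 mm along y) begins 20 mm below this point, the low track and its stops lie under 25 mm above the bench. Axes as the holder's.
- lid_angle (a joint): Lid angle, rad: 0 = fully shut, flat on the base; grows as it opens upward and away from the robot; starts at 0.85 to 1.15. A stiff hinge (0.2 N m) keeps it where it is left, but two brass plungers beside the base's hole, standing 8 mm proud of the base, lift it to about 0.06 rad when it is let go (8 mm at the pin hole); some 6 N on the lid at the pin hole shuts it fully.
- lid_hinge (a point): Middle of the lid's hinge line, which is along the holder's y: 78 mm behind the holder's origin, 50 mm above the bench. Does not move.
- lid_pad (a point): Black rubber thumb pad (30 x 26 mm) on the outer (upper when shut) face of the lid, where it can be pushed down: this point is on the middle of its surface, in the lid's frame 134 mm from the hinge line towards the free edge, 37 mm to the left of the lid's middle and 15 mm above the lid's underside. The lid is an aluminium frame with a clear window, 110 mm wide, 12 mm thick, its free edge 155 mm from the hinge line. z axis: out of the outer face.
- lid_hole (a point): Centre of the upper mouth of the lid's pin hole, 16 mm across, through the 12 mm thick lid, 133 mm from the hinge line, in the lid's middle. z axis: out of the outer face. When the lid is down it lies above the base's hole.
- bore (a point): Centre of the mouth of the base's pin hole, on the base's top 50 mm above the bench: 16 mm across, 38 mm deep, vertical. Does not move.
- park: White parking block for the pin, fixed, 56 x 56 x 50 mm, with a 16 mm hole right through its middle; origin under its centre.
- pin_head (a point): The steel pin's grip: an upright round knob 22 mm across and 38 mm tall, above a flange 30 mm across and 4 mm thick. This point is on the pin's axis, 23 mm above the flange's top, 27 mm above the flange's underside and 15 mm below the knob's top. The pin (about 80 g) stands in the parking block with its flange resting on it, 50 mm above the bench.
- pin_tip (a point): The lower end of the pin's shaft, which is 12 mm across and 45 mm long below the flange, with a chamfered end; 72 mm below the grip point. With the pin fully in and the lid shut it is 17 mm above the bench. z axis: along the pin, upward.
- vials: Bystander: white rack 70 x 130 x 74 mm with eight small capped glass vials; origin under its centre.
- amber: Bystander: amber glass bottle, 64 mm across, 130 mm tall, blue cap; origin under its centre.
- jar: Bystander: clear jar, 60 mm across, 75 mm tall, blue cap; origin under its centre.
- beaker: Bystander: open glass beaker, 68 mm across, 85 mm tall; origin under its centre.
- driver: Bystander: screwdriver lying on the bench, 170 mm long, its length along its x axis; origin on its underside.
- spatula: Bystander: steel spatula lying on the bench, 180 mm long, its length along its x axis; origin on its underside.
- tips: Bystander: blue box of pipette tips, 85 x 120 x 54 mm; origin under its centre.
- pin: The whole pin; its origin is the pin_tip point.
- lid: The hinged lid; its origin is the lid_hinge point, its -x points to the free edge and its z out of the outer face (upward when shut).
Mind the look-alikes: they are no part of the job. What is shaped like the pin but orange or pink is not meant.

How it is judged:
By the outcome, as a careful person would: the job done as asked, in the order asked, and still so for the second after the job is handed in, while the arm keeps its last pose, push and grip.
It also fails if it takes over 72 s, if anything falls off the work surface, if the arm or the gripper's body presses on something with over 40 N, if the wrist force passes 120 N, or if a joint passes its speed limit or range.

### The arm

A 6-joint arm with a two-finger parallel gripper is mounted at the origin on the work surface. World frame = base frame: x ahead of the robot, y to its left, z up, the work surface at z = 0. Lengths are in m, angles in rad, forces in N, time in s.
With the tool pointing down it reaches from about 0.425 to 0.95 m from the base axis. Payload 3.5 kg.
Tool frame: the origin (TCP) lies midway between the tips of the shut fingers; the grasp point (between the pads) lies 19 mm behind it; x points along the fingers, y is the direction in which the jaws open and shut, and the axes are right-handed (so a half turn about x gives the same grasp; the last joint's range is limited). The gripper opens to 85 mm and grips with 20 to 120 N. Pads are 22 mm wide; open, the fingers measure 114 mm over their backs; the gripper's body (76 mm by 85 mm) begins 54 mm behind the grasp point. The pads swing forward as they close: fully open they stand 13 mm farther back than shut.
Start: joints at [-1.354, 0.286, 1.577, -0, 1.279, -0.15], TCP at [0.242, -0.63, 0.231] pointing down, gripper open.
Joint ranges: [-2.77, 2.77], [-0.9, 2.22], [0.21, 2.48], [-1.53, 4.67], [0.24, 2.81], [-2.84, 2.84]. Speed limits (rad/s): [2.79, 2.79, 3.14, 3.14, 3.14, 3.14].

### API

Orientations are given as a unit quaternion [x, y, z, w].
In Python, from plant import ctrl, vision gives the robot as it stands. The module is installed in compiled form; this text tells all that it offers.
- The arm moves only by the tool play_rows, never from a script. Its arguments are lists of equal length, an entry for each row: "claw": the closure in counts, from 0 (fully open) to 255 (shut); "travel": the shift along the tool's x, y, z in m, a list of three; "dr": the turn, a rotation vector about the tool's x, y, z in rad, a list of three. In form: {"claw": [claw, ...], "travel": [[tx, ty, tz], ...], "dr": [[wx, wy, wz], ...]}. A call has 1 to 20 rows; each row is the pose to reach, as a shift and turn from the pose measured when the call began, along the tool's axes at that moment; what a row does not reach only later rows make up. A row lasts 1/10 s, in which the tool goes at most 50 mm and 8.59 degrees, less where a joint would pass 70% of its speed; a pose out of reach is approached as far as the arm can. A call with a gripper value outside its range is refused whole. The fingers move at their own pace and stop on an object; "force" is the grip in N (left out, the last holds). Time passes only in rows, so rows that repeat a pose let the fingers close. It gives the time, the measured TCP pose, the force and the opening at its end, in the units of the state.
- ctrl.get_state(): the state, without advancing time (a new reading comes with each control period).
- vision.read_camera(name): name is "side" or "top"; returns a dict with "img" (384x512x3 uint8, red, green, blue), "range_z" (384x512 float32, m along the optical axis (not along the pixel's ray), 0 where there is no reading), "K" (3x3 intrinsics, pixels), "world_to_cam" (4x4, takes a point from world to camera coordinates). Camera axes: x right, y up, looking along -z (the intrinsics and any distortion apply to the point x, -y, -z); pixel columns grow to the right and rows downward; lengths in m; the calibration is good to about 2 mm. A picture is of the moment at which its call begins.
- ctrl.sign_off(): hands the job in, once; it reports no verdict.
The state is a dict: "time": time; "qpos": joint angles; "dq": joint speeds; "joint_efforts": joint torques, N m; "eef_pos": TCP position; "tcp_rot": TCP orientation; "contact_force": force on the tool from outside, world axes, zero at the start; "wrist_torque": the same for the moment, N m; "opening": opening from 0.0 (shut) to 1.0 (fully open).
Only numpy, scipy, OpenCV 4.12 (cv2) and the standard library are available. Lean on these libraries where they do the work, as an engineer would, in place of code of your own. Each camera call takes 0.05 s, during which the arm holds its last target.

## Working session

There is one attempt and no reset: what is moved stays moved. The work goes in short steps, Python scripts to look and compute and a tool call to move; the robot and the scene stay as the last step left them, time stands still between calls to the robot, and variables do not carry over. Pictures are saved under pics/ and viewed, and the job is handed in when it is done.

Besides the shell and the picture viewer there is one more tool, called after "Call:" as name(argument=value, ...) on one line, values as JSON. play_rows: Moves the arm, as the interface text tells. Its arguments: {"type":"object","properties":{"claw":{"type":"array","items":{"type":"number"}},"travel":{"type":"array","items":{"type":"array","items":{"type":"number"}}},"dr":{"type":"array","items":{"type":"array","items":{"type":"number"}}},"force":{"type":"number"}},"required":["claw","travel","dr"]}

```bash
mkdir -p pics; cat > h.py <<'E'
import numpy as np, cv2
from plant import ctrl, vision
def grab(n):
    c=vision.read_camera(n); return c
def cloud(c):
    K=c['K'];z=c['range_z'];H,W=z.shape
    u,v=np.meshgrid(np.arange(W),np.arange(H))
    X=(u-K[0,2])/K[0,0]*z; Y=(v-K[1,2])/K[1,1]*z
    P=np.stack([X,-Y,-z,np.ones_like(z)],-1)
    Q=P@np.linalg.inv(c['world_to_cam']).T
    Q[z==0]=np.nan
    return Q[...,:3]
def ray(c,u,v):
    K=c['K'];T=np.linalg.inv(c['world_to_cam'])
    d=np.array([(u-K[0,2])/K[0,0],-(v-K[1,2])/K[1,1],-1.])
    return T[:3,3],T[:3,:3]@d
def onplane(c,u,v,h):
    o,d=ray(c,u,v); return o+d*(h-o[2])/d[2]
def proj(c,p):
    q=c['world_to_cam']@np.append(p,1); K=c['K']
    return K[0,0]*q[0]/-q[2]+K[0,2], K[1,1]*-q[1]/-q[2]+K[1,2]
def save(img,name,s=1.5):
    cv2.imwrite('pics/'+name,cv2.resize(img[...,::-1],None,fx=s,fy=s,interpolation=cv2.INTER_CUBIC))
E
python3 - <<'E'
from h import *
for n in('side','top'):
    c=grab(n); save(c['img'],n+'0.png'); print(n,c.keys(),c['K'].round(1).tolist(),np.linalg.inv(c['world_to_cam']).round(3).tolist(),(c['range_z']>0).mean())
    np.savez('pics/'+n+'0.npz',**{k:v for k,v in c.items()})
print(ctrl.get_state())
E
```

```text
side dict_keys(['img', 'range_z', 'K', 'world_to_cam']) [[460.0, 0.0, 252.1], [0.0, 460.0, 201.1], [0.0, 0.0, 1.0]] [[0.932, 0.22, -0.29, 0.287], [-0.363, 0.584, -0.726, -0.878], [0.01, 0.782, 0.624, 0.817], [0.0, 0.0, 0.0, 1.0]] 0.9959767659505209
top dict_keys(['img', 'range_z', 'K', 'world_to_cam']) [[355.5, 0.0, 256.4], [0.0, 355.5, 186.8], [0.0, 0.0, 1.0]] [[0.014, 0.998, -0.067, 0.558], [-1.0, 0.015, 0.015, 0.003], [0.016, 0.067, 0.998, 1.052], [0.0, 0.0, 0.0, 1.0]] 0.9962514241536459
{'time': 0.1, 'qpos': array([-1.35402040e+00,  2.87103868e-01,  1.57806221e+00, -1.66572180e-05,
        1.27863225e+00, -1.49994295e-01]), 'dq': array([-3.23315695e-05,  7.81027728e-05, -3.32112461e-03, -5.76986300e-04,
       -1.77097108e-03, -1.49401399e-03]), 'joint_efforts': array([ 6.10716379e-04, -4.07296085e+01, -2.93700528e+01, -1.34604088e-04,
        3.39874954e-03,  5.93367275e-06]), 'eef_pos': array([ 0.24195017, -0.62948761,  0.23005054]), 'tcp_rot': array([-0.69521763, -0.12972805,  0.69528097, -0.12816965]), 'contact_force': array([-0.58077392, -0.39763772, -0.60835733]), 'wrist_torque': array([0.03607252, 0.01900228, 0.03961572]), 'opening': 1.001462995491842}
```

View pics/side0.png

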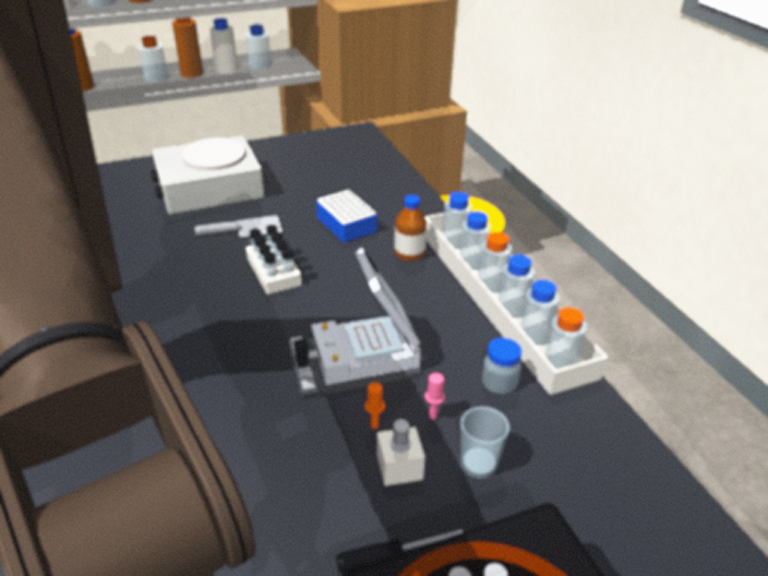

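View pics/top0.png

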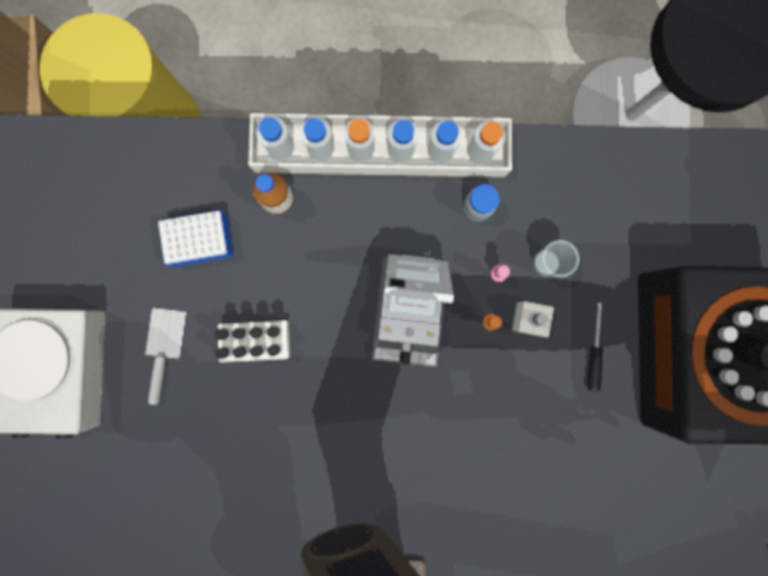

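```bash
python3 - <<'E'
from h import *
s=dict(np.load('pics/side0.npz'));t=dict(np.load('pics/top0.npz'))
a=cv2.resize(s['img'][210:335,180:350],None,fx=4.4,fy=4.4,interpolation=cv2.INTER_CUBIC)
save(a,'sc.png',1)
a=cv2.resize(t['img'][160:260,235:405],None,fx=4.4,fy=4.4,interpolation=cv2.INTER_CUBIC)
save(a,'tc.png',1)
for n,c in(('s',s),('t',t)):
    P=cloud(c); h=cv2.cvtColor(c['img'],cv2.COLOR_RGB2HSV)
    print(n,'bench z',np.nanmedian(P[...,2][(abs(P[...,0]-.4)<.1)&(abs(P[...,1])<.2)]))
E
```

```text
s bench z -0.00015185249847882165
t bench z 0.0003719486806114114
```

View pics/sc.png

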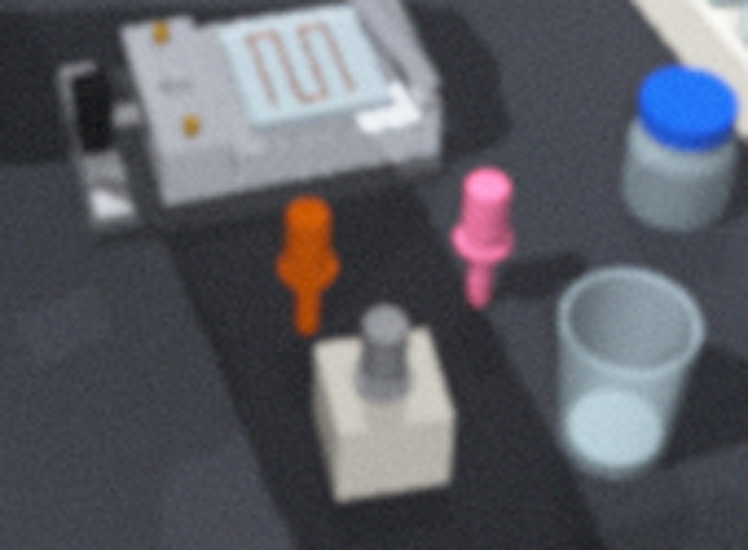

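View pics/tc.png

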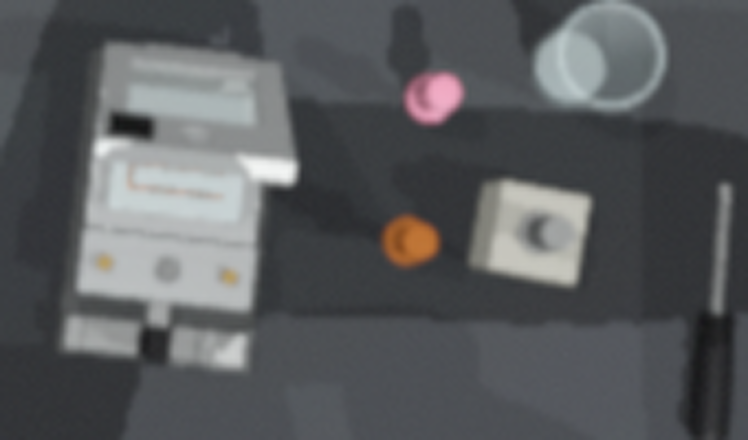

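```bash
cat > m.py <<'E'
from h import *
def blob(m,box):
    mm=np.zeros(m.shape,np.uint8);x0,y0,x1,y1=box;mm[y0:y1,x0:x1]=m[y0:y1,x0:x1]
    n,l,st,ce=cv2.connectedComponentsWithStats(mm.astype(np.uint8))
    return sorted([(int(st[i,4]),ce[i].round(1).tolist()) for i in range(1,n)],reverse=True)[:3],l
E
python3 - <<'E'
from m import *
s=dict(np.load('pics/side0.npz'));t=dict(np.load('pics/top0.npz'))
h=cv2.cvtColor(t['img'],cv2.COLOR_RGB2HSV).astype(int); P=cloud(t); g=t['img'].astype(int).sum(2)/3
q=lambda x,y:(235+x/4.4,160+y/4.4)
# park block top from depth
m=(abs(P[...,2]-.05)<.006)&(P[...,1]<-.14)&(P[...,1]>-.30)&(P[...,0]>.45)&(P[...,0]<.68)
b,l=blob(m,(330,190,380,240)); print('park',b)
i=np.argwhere(l==l[int(round(b[0][1][1]))+6,int(round(b[0][1][0]))-8]) if 0 else np.argwhere(m)
pts=np.array([onplane(t,u,v,.05)[:2] for v,u in i]); r=cv2.minAreaRect((pts*1000).astype(np.float32)); print('park rect mm',r)
m2=(P[...,2]>.075)&(P[...,1]<-.17)&(P[...,1]>-.27)&(P[...,0]>.5)&(P[...,0]<.60)
i=np.argwhere(m2);print('knob n',len(i),np.nanmedian(P[m2],0)); print('knob top plane',onplane(t,i[:,1].mean(),i[:,0].mean(),.092))
for name,(x,y,z) in dict(orange=(412,240,.08),pink=(440,95,.08),bore=(167,268,.05),plL=(103,262,.058),plR=(229,277,.058),grip=(155,345,.064),block=(535,232,.05),knob=(550,232,.092)).items():
    u,v=q(x,y); print(name,onplane(t,u,v,z).round(4), P[int(round(v)),int(round(u))].round(3))
# foot plate / base
for hh,tol in((.05,.004),):
    m=(abs(P[...,2]-hh)<tol)&(P[...,1]<.1)&(P[...,1]>-.1)&(P[...,0]>.45)&(P[...,0]<.75)
    i=np.argwhere(m);pts=np.array([onplane(t,u,v,hh)[:2] for v,u in i]);print(len(i),cv2.minAreaRect((pts*1000).astype(np.float32)))
gold=(h[...,0]>8)&(h[...,0]<28)&(h[...,1]>70)
print('gold',blob(gold,(245,205,300,235))[0])
dark=(g<35);print('grip',blob(dark,(255,225,290,250))[0], 'pad',blob(dark,(245,175,285,200))[0])
E
```

```text
park [(198, [352.1, 212.0]), (1, [330.0, 210.0])]
park rect mm ((594.4957885742188, -253.23687744140625), (103.50245666503906, 120.08464813232422), 85.07467651367188)
knob n 56 [ 0.55240606 -0.21174827  0.08687235]
knob top plane [ 0.55188987 -0.21004909  0.092     ]
orange [ 0.5509 -0.2101  0.08  ] [ 0.55  -0.209  0.087]
pink [ 0.6416 -0.2276  0.08  ] [ 0.64  -0.226  0.087]
bore [ 0.5307 -0.0597  0.05  ] [ 0.53  -0.061  0.033]
plL [ 0.5342 -0.0186  0.058 ] [ 0.533 -0.018  0.056]
plR [ 0.5258 -0.0986  0.058 ] [ 0.526 -0.098  0.059]
grip [ 0.4829 -0.0518  0.064 ] [ 0.484 -0.051  0.067]
block [ 0.5568 -0.2958  0.05  ] [ 0.556 -0.286  0.088]
knob [ 0.557  -0.2926  0.092 ] [ 0.556 -0.292  0.092]
710 ((545.1759033203125, -53.62013244628906), (97.4564208984375, 103.19998931884766), 85.09884643554688)
gold [(4, [286.5, 222.5]), (4, [258.5, 219.5])]
grip [(3, [268.0, 237.0])] pad [(19, [264.4, 188.1])]
```

```bash
python3 - <<'E'
from m import *
s=dict(np.load('pics/side0.npz'));t=dict(np.load('pics/top0.npz'))
def wc(c,w,box):
    x0,y0,x1,y1=box; w=np.clip(w[y0:y1,x0:x1],0,None); v,u=np.mgrid[y0:y1,x0:x1]; return np.array([(w*u).sum(),(w*v).sum()])/w.sum()
def tri(u1,u2):
    o1,d1=ray(t,*u1);o2,d2=ray(s,*u2)
    k=np.linalg.lstsq(np.stack([d1,-d2],1),o2-o1,rcond=None)[0]
    a=o1+k[0]*d1;b=o2+k[1]*d2; return (a+b)/2,np.linalg.norm(a-b)
yl=lambda c:(c['img'][...,:2].astype(float).mean(2)-c['img'][...,2])
for nm,bt,bs in (('L',(253,214,264,226),(212,212,221,222)),('R',(281,217,292,229),(218,233,229,244))):
    wt=yl(t);ws=yl(s); a=wc(t,wt-15,bt);b=wc(s,ws-25,bs); print(nm,a,b,onplane(t,*a,.058),onplane(s,*b,.058),tri(a,b))
P=cloud(t)
# park top: bright low sat
m=(t['img'].min(2)>105)&(abs(P[...,2]-.05)<.012); b,l=blob(m,(335,195,375,230)); print(b)
k=np.argmax(np.bincount(l[l>0]));i=np.argwhere(l==k);pts=np.array([onplane(t,u,v,.05)[:2] for v,u in i]);print('park',cv2.minAreaRect((pts*1000).astype(np.float32)))
m=(P[...,2]>.078)&(P[...,1]<-.25)&(P[...,1]>-.33)&(P[...,0]>.52)&(P[...,0]<.60); i=np.argwhere(m); print('knob',len(i),onplane(t,i[:,1].mean(),i[:,0].mean(),.09),np.median(P[m],0))
Q=cloud(s)
for zz in (.074,):
  m=(Q[...,2]>zz)&(Q[...,1]<-.25)&(Q[...,1]>-.33)&(Q[...,0]>.52)&(Q[...,0]<.60); i=np.argwhere(m); print('knob side',len(i),np.median(Q[m],0),Q[m].max(0),Q[m].min(0))
# lid points
def fit(P,n):
  m=(P[...,2]>.07)&(P[...,0]>.56)&(P[...,0]<.72)&(P[...,1]>-.16)&(P[...,1]<.03); R=P[m]; print(n,len(R),R.min(0),R.max(0))
  c=R.mean(0);U=np.linalg.svd(R-c)[2];print(c,U[2],'ang',np.arctan2(np.hypot(*U[2][:2]),abs(U[2][2])),np.arctan2(U[2][1],U[2][0]))
fit(P,'top');fit(Q,'side')
E
python3 - <<'E'
import sys;sys.path.insert(0,'.')
from h import *
t=dict(np.load('pics/top0.npz'));s=dict(np.load('pics/side0.npz'))
save(cv2.resize(t['img'][200:255,240:310],None,fx=10,fy=10,interpolation=cv2.INTER_CUBIC),'../pics/tc2.png',1) if 0 else cv2.imwrite('pics/tc2.png',cv2.resize(t['img'][200:255,240:310,::-1],None,fx=10,fy=10,interpolation=cv2.INTER_CUBIC))
E
```

```text
L [258.29124236 219.17107943] [216.05749718 216.81848929] [ 0.53523048 -0.01827829  0.058     ] [ 0.53069674 -0.02171693  0.058     ] (array([ 0.53353252, -0.01788135,  0.05414454]), np.float64(0.003356349358206061))
R [286.70745698 222.50478011] [223.00813953 237.92209302] [ 0.52701431 -0.09761753  0.058     ] [ 0.52244817 -0.10190862  0.058     ] (array([ 0.52537527, -0.09763384,  0.05337211]), np.float64(0.003120617590238912))
[(344, [355.8, 212.2])]
park ((558.326904296875, -295.716552734375), (59.36561584472656, 56.01793670654297), 79.50177764892578)
knob 60 [ 0.55809811 -0.2955545   0.09      ] [ 0.55887708 -0.29538377  0.09206425]
knob side 123 [ 0.55262443 -0.30314445  0.09035961] [ 0.5644733  -0.28690931  0.09402035] [ 0.5436102  -0.31060205  0.07407983]
top 1122 [ 0.58594651 -0.12591375  0.07001174] [ 0.67166928 -0.01134138  0.19462719]
[ 0.62542024 -0.06826861  0.14131401] [-0.87010535  0.09409564 -0.48380025] ang 1.0658045375882654 3.0338684838737837
side 611 [ 0.58077786 -0.12979188  0.07008671] [ 0.66588456 -0.01028621  0.19391121]
[ 0.61643617 -0.08560294  0.14449092] [ 0.86432079 -0.11902088  0.48865489] ang 1.0602489540260789 -0.1368438785186986
```

View pics/tc2.png

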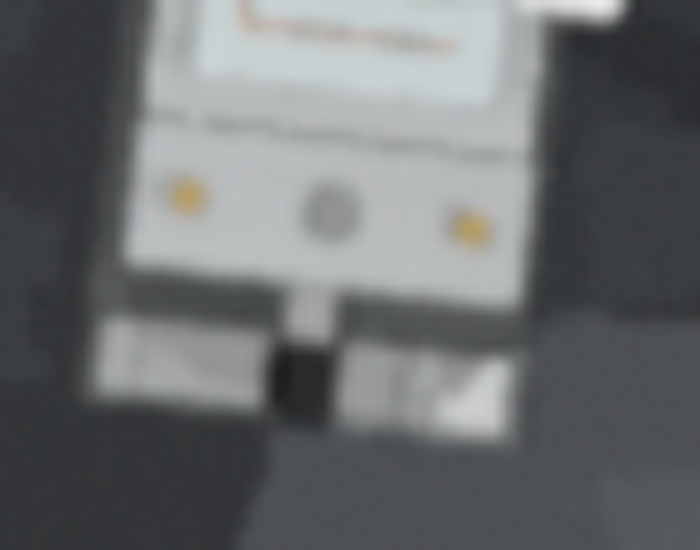

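```bash
cat > plan.py <<'E'
from h import *
from scipy.spatial.transform import Rotation as R
def Rt(yaw,tilt=0):
    # tool x down, tool y along horizontal dir at angle yaw
    x=np.array([0,0,-1.]);y=np.array([np.cos(yaw),np.sin(yaw),0]);z=np.cross(x,y)
    return R.from_matrix(np.stack([x,y,z],1))
def plan(targets):
    s=ctrl.get_state();r0=R.from_quat(s['tcp_rot']);p0=s['eef_pos']
    print('t',round(s['time'],2),'p',p0.round(4),'axes',r0.as_matrix().T.round(3).tolist(),'F',s['contact_force'].round(2),'open',round(s['opening'],3),'q',s['qpos'].round(2))
    for p,rt in targets:
        rt=r0 if rt is None else rt
        print('travel',r0.inv().apply(np.array(p)-p0).round(4).tolist(),'dr',(r0.inv()*rt).as_rotvec().round(4).tolist(), 'ang deg',round(np.degrees((r0.inv()*rt).magnitude()),1))
E
python3 - <<'E'
from plan import *
y=-0.1027
for k in (np.pi/2,-np.pi/2): plan([((.477,-.091,.23),Rt(y+k)),((.477,-.091,.036),Rt(y+k))])
E
```

```text
t 0.1 p [ 0.242  -0.6295  0.2301] axes [[-0.0, 0.002, -1.0], [0.359, -0.933, -0.002], [-0.933, -0.359, -0.0]] F [-0.58 -0.4  -0.61] open 1.001 q [-1.35  0.29  1.58 -0.    1.28 -0.15]
travel [0.0011, -0.4184, -0.4125] dr [-2.6721, -0.003, 0.0003] ang deg 153.1
travel [0.1951, -0.418, -0.4125] dr [-2.6721, -0.003, 0.0003] ang deg 153.1
t 0.1 p [ 0.242  -0.6295  0.2301] axes [[-0.0, 0.002, -1.0], [0.359, -0.933, -0.002], [-0.933, -0.359, -0.0]] F [-0.58 -0.4  -0.61] open 1.001 q [-1.35  0.29  1.58 -0.    1.28 -0.15]
travel [0.0011, -0.4184, -0.4125] dr [0.4695, 0.0002, 0.0022] ang deg 26.9
travel [0.1951, -0.418, -0.4125] dr [0.4695, 0.0002, 0.0022] ang deg 26.9
```

Call:
play_rows(claw=[255,255,255,255,255,255,255,255,255,255,255,255,255,255,255,255,255,255], travel=[[0.001,-0.04,-0.04],[0.001,-0.07,-0.07],[0.001,-0.105,-0.104],[0.001,-0.14,-0.138],[0.001,-0.175,-0.172],[0.001,-0.21,-0.207],[0.001,-0.245,-0.242],[0.001,-0.28,-0.276],[0.001,-0.315,-0.31],[0.001,-0.35,-0.345],[0.001,-0.385,-0.38],[0.001,-0.418,-0.4125],[0.001,-0.418,-0.4125],[0.001,-0.418,-0.4125],[0.001,-0.418,-0.4125],[0.05,-0.418,-0.4125],[0.09,-0.418,-0.4125],[0.09,-0.418,-0.4125]], dr=[[0.04,0,0],[0.08,0,0],[0.12,0,0],[0.16,0,0],[0.2,0,0],[0.24,0,0],[0.28,0,0],[0.32,0,0],[0.36,0,0],[0.4,0,0],[0.44,0,0],[0.47,0,0.002],[0.47,0,0.002],[0.47,0,0.002],[0.47,0,0.002],[0.47,0,0.002],[0.47,0,0.002],[0.47,0,0.002]])

```text
time: 1.9
eef_pos: [0.4722, -0.091, 0.135]
tcp_rot: [-0.702, 0.036, 0.711, 0.039]
contact_force: [-0.7, 0.8, 0.1]
opening: 0.006
```

```bash
python3 - <<'E'
from plan import *
y=-0.1027-np.pi/2
plan([((.477,-.091,.036),Rt(y))])
s=ctrl.get_state()
for n in('side','top'):
    c=grab(n); u,v=proj(c,s['eef_pos']);print(n,u,v); u,v=int(u),int(v)
    im=c['img'].copy(); im[v,u]=[255,0,0]
    im=im[max(0,v-50):v+50,max(0,u-60):u+60]; save(im,n+'1.png',6); np.savez('pics/'+n+'1.npz',**c)
E
```

```text
t 1.9 p [ 0.4722 -0.091   0.135 ] axes [[-0.012, 0.005, -1.0], [-0.106, -0.994, -0.004], [-0.994, 0.106, 0.013]] F [-0.69  0.77  0.09] open 0.006 q [-0.4  -0.03  2.12 -0.    1.07  1.28]
travel [0.099, -0.0001, -0.006] dr [-0.0035, 0.0129, 0.0038] ang deg 0.8
side 199.60224520966133 215.52265791542996
top 287.00135714738224 244.95086370400207
```

View pics/side1.png

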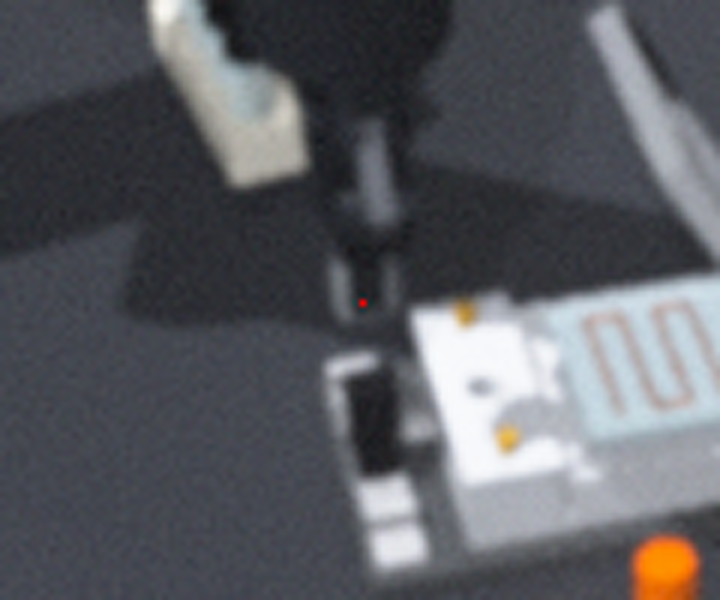

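View pics/top1.png

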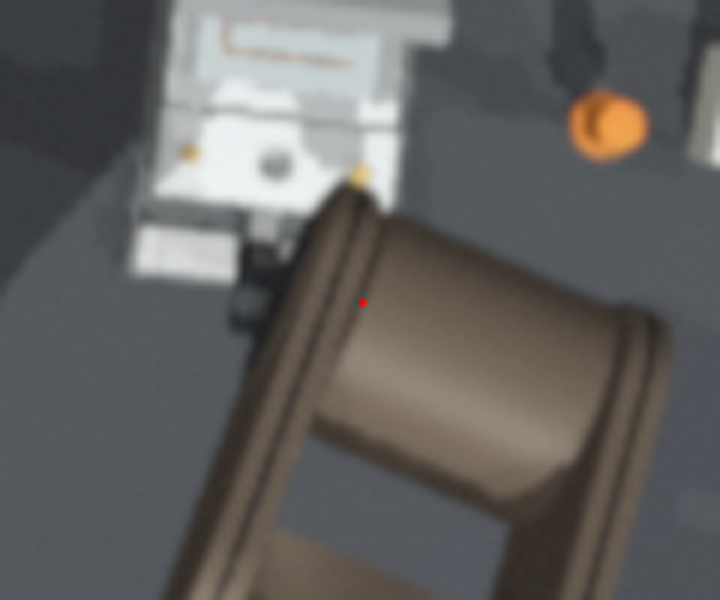

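Call:
play_rows(claw=[255,255,255,255,255,255], travel=[[0.03,0,-0.006],[0.06,0,-0.006],[0.08,0,-0.006],[0.098,0,-0.006],[0.098,0,-0.006],[0.098,0,-0.006]], dr=[[-0.003,0.013,0.004],[-0.003,0.013,0.004],[-0.003,0.013,0.004],[-0.003,0.013,0.004],[-0.003,0.013,0.004],[-0.003,0.013,0.004]])

```text
time: 2.6
eef_pos: [0.4843, -0.0941, 0.0455]
tcp_rot: [0.711, -0.038, -0.701, -0.035]
contact_force: [0.5, -0.5, 0.2]
opening: 0.0
```

```bash
python3 - <<'E'
from plan import *
y=-0.1027-np.pi/2
s=ctrl.get_state();p=s['eef_pos'];yh=np.array([.1025,.9947,0])
plan([(p+yh*.02,Rt(y)),(p+yh*.05,Rt(y))])
for n in('side',):
    c=grab(n); u,v=proj(c,s['eef_pos']);print(n,u,v); u,v=int(u),int(v)
    im=c['img'].copy(); im[v,u]=[255,0,0]
    im=im[max(0,v-40):v+40,max(0,u-50):u+50]; save(im,n+'2.png',7)
E
```

```text
t 2.6 p [ 0.4843 -0.0941  0.0455] axes [[0.014, -0.006, -1.0], [-0.103, -0.995, 0.005], [-0.995, 0.103, -0.015]] F [ 0.51 -0.54  0.18] open 0.0 q [-0.4   0.12  2.15 -0.    0.85  1.28]
travel [-0.0001, -0.02, 0.0] dr [-0.0005, -0.0151, -0.0047] ang deg 0.9
travel [-0.0002, -0.05, 0.0] dr [-0.0005, -0.0151, -0.0047] ang deg 0.9
side 207.07945584273023 243.48700036144874
```

View pics/side2.png

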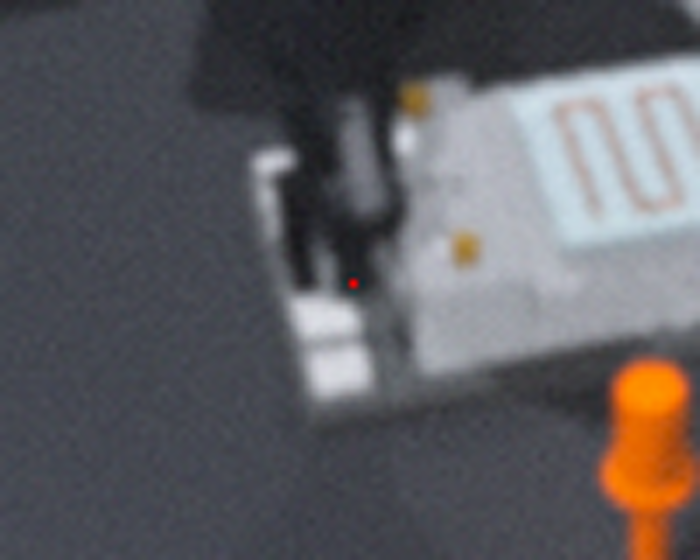

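Call:
play_rows(claw=[255,255,255,255,255], travel=[[0.007,0,0.005],[0.007,0,0.005],[0.007,0,0.005],[0.007,0,0.005],[0.007,0,0.005]], dr=[[0,-0.015,-0.005],[0,-0.015,-0.005],[0,-0.015,-0.005],[0,-0.015,-0.005],[0,-0.015,-0.005]])

```text
time: 3.15
eef_pos: [0.4797, -0.0936, 0.0388]
tcp_rot: [0.707, -0.036, -0.706, -0.036]
contact_force: [-0.1, -0.9, 0.4]
opening: 0.001
```

```bash
python3 - <<'E'
from plan import *
y=-0.1027-np.pi/2
s=ctrl.get_state();p=s['eef_pos'];yh=np.array([.1025,.9947,0])
plan([(p+yh*.02,Rt(y)),(p+yh*.05,Rt(y))])
E
```

```text
t 3.15 p [ 0.4797 -0.0936  0.0388] axes [[0.001, -0.0, -1.0], [-0.103, -0.995, 0.0], [-0.995, 0.103, -0.001]] F [-0.06 -0.87  0.43] open 0.001 q [-0.4   0.13  2.15  0.    0.85  1.27]
travel [-0.0, -0.02, 0.0] dr [-0.0002, -0.0011, -0.0] ang deg 0.1
travel [-0.0, -0.05, 0.0] dr [-0.0002, -0.0011, -0.0] ang deg 0.1
```

Push left (tool −y) in steps, watching the force.

Call:
play_rows(claw=[255,255,255,255,255,255,255,255], travel=[[0,-0.006,0],[0,-0.012,0],[0,-0.018,0],[0,-0.024,0],[0,-0.03,0],[0,-0.034,0],[0,-0.036,0],[0,-0.036,0]], dr=[[0,0,0],[0,0,0],[0,0,0],[0,0,0],[0,0,0],[0,0,0],[0,0,0],[0,0,0]])

```text
time: 3.95
eef_pos: [0.4834, -0.0573, 0.0388]
tcp_rot: [0.707, -0.036, -0.706, -0.036]
contact_force: [-0.3, 0.1, 0.0]
opening: -0.007
```

Call:
play_rows(claw=[255,255,255,255,255,255], travel=[[0,-0.004,0],[0,-0.007,0],[0,-0.01,0],[0,-0.012,0],[0,-0.012,0],[0,-0.012,0]], dr=[[0,0,0],[0,0,0],[0,0,0],[0,0,0],[0,0,0],[0,0,0]])

```text
time: 4.55
eef_pos: [0.4847, -0.0451, 0.0388]
tcp_rot: [0.707, -0.036, -0.706, -0.037]
contact_force: [-1.1, -1.2, -0.4]
opening: -0.002
```

```bash
python3 - <<'E'
from plan import *
plan([])
for n in('side','top'):
    c=grab(n); p=ctrl.get_state()['eef_pos'];u,v=proj(c,p);print(n,u,v); u,v=int(u),int(v)
    save(c['img'][max(0,v-40):v+40,max(0,u-50):u+50],n+'3.png',7)
E
```

```text
t 4.55 p [ 0.4847 -0.0451  0.0388] axes [[0.001, 0.001, -1.0], [-0.103, -0.995, -0.001], [-0.995, 0.103, -0.001]] F [-1.14 -1.2  -0.36] open -0.002 q [-0.3   0.13  2.16  0.    0.85  1.37]
side 201.63319561528553 232.63707734155625
top 267.4369113427776 237.07993814484698
```

View pics/side3.png

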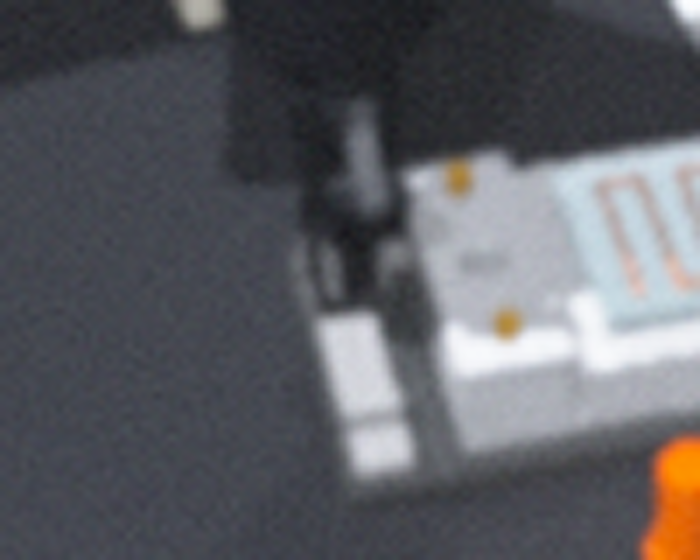

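Call:
play_rows(claw=[255,255,255,255,255], travel=[[0,-0.004,0],[0,-0.008,0],[0,-0.011,0],[0,-0.013,0],[0,-0.013,0]], dr=[[0,0,0],[0,0,0],[0,0,0],[0,0,0],[0,0,0]])

```text
time: 5.15
eef_pos: [0.4858, -0.0352, 0.0389]
tcp_rot: [0.706, -0.037, -0.706, -0.033]
contact_force: [-3.2, -12.6, -0.7]
opening: 0.002
```

Call:
play_rows(claw=[255,255,255,255], travel=[[0,-0.003,0],[0,-0.006,0],[0,-0.006,0],[0,-0.006,0]], dr=[[0,0,0],[0,0,0],[0,0,0],[0,0,0]])

```text
time: 5.55
eef_pos: [0.4859, -0.0351, 0.0391]
tcp_rot: [-0.706, 0.04, 0.707, 0.026]
contact_force: [-5.6, -24.6, -0.7]
opening: 0.001
```

Call:
play_rows(claw=[255,255,255,255], travel=[[0,-0.002,0],[0,-0.004,0],[0,-0.004,0],[0,-0.004,0]], dr=[[0,0,0],[0,0,0],[0,0,0],[0,0,0]])

```text
time: 5.95
eef_pos: [0.4859, -0.0355, 0.0393]
tcp_rot: [-0.706, 0.042, 0.707, 0.021]
contact_force: [-4.3, -18.9, -1.9]
opening: 0.0
```

Call:
play_rows(claw=[255,255,255,255,255,255,255], travel=[[0,0.01,0],[0,0.02,0],[-0.03,0.025,0],[-0.07,0.03,0],[-0.1,0.08,0],[-0.14,0.12,0],[-0.14,0.15,0]], dr=[[0,0,0],[0,0,0],[0,0,0],[0,0,0],[0,0,0],[0,0,0],[0,0,0]])

```text
time: 6.65
eef_pos: [0.475, -0.1823, 0.1882]
tcp_rot: [0.708, -0.042, -0.705, -0.02]
contact_force: [0.9, -0.2, -0.7]
opening: -0.001
```

```bash
python3 - <<'E'
from plan import *
plan([])
for n in('side','top'):
    c=grab(n); np.savez('pics/'+n+'4.npz',**c); p=np.array([.53,-.06,.05]);u,v=proj(c,p); u,v=int(u),int(v)
    save(c['img'][max(0,v-40):v+40,max(0,u-50):u+50],n+'4.png',7); print(u,v)
E
```

```text
t 6.65 p [ 0.475  -0.1823  0.1882] axes [[0.004, -0.032, -0.999], [-0.088, -0.996, 0.031], [-0.996, 0.088, -0.006]] F [ 0.95 -0.18 -0.71] open -0.001 q [-0.55 -0.05  2.03 -0.03  1.14  1.12]
220 228
273 221
```

View pics/side4.png

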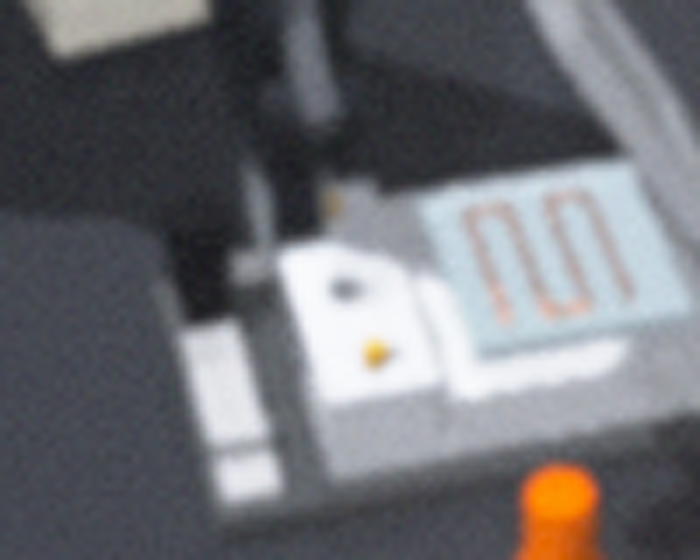

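View pics/top4.png

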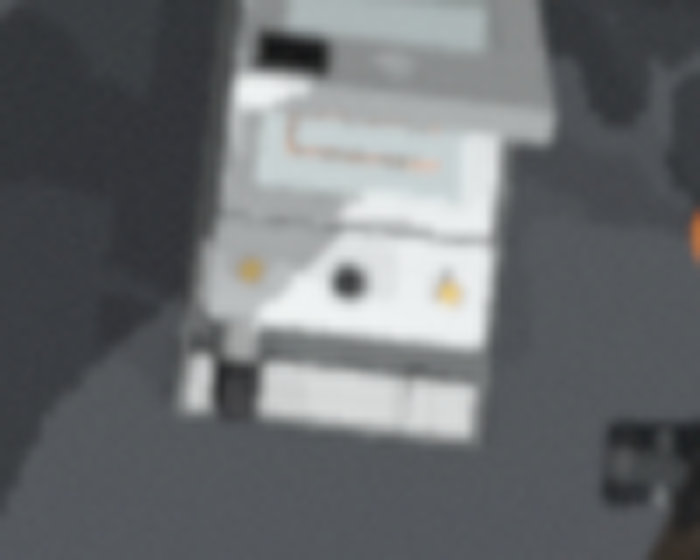

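```bash
cat > lid.py <<'E'
from plan import *
yaw=-0.1027;xh=np.array([np.cos(yaw),np.sin(yaw),0]);yh=np.array([-np.sin(yaw),np.cos(yaw),0]);zh=np.array([0,0,1.])
bore=np.array([.529,-.060,.05]); hinge=bore+.133*xh
def P(th,r=.134,n=.015,y=.037): return hinge+y*yh+xh*(-r*np.cos(th)+n*np.sin(th))+zh*(r*np.sin(th)+n*np.cos(th))
E
python3 - <<'E'
from lid import *
for n in('side','top'):
    c=dict(np.load('pics/'+n+'4.npz')); g=c['img'].astype(float).mean(2); u,v=map(int,proj(c,bore))
    x0,y0=u-8,v-6; 
    w=np.clip(120-g[y0:y0+16,x0:x0+16],0,None); 
    for _ in range(1): pass
    n_,l,st,ce=cv2.connectedComponentsWithStats((w>0).astype(np.uint8)); print(n,[(st[i].tolist(),(ce[i]+[x0,y0]).round(1).tolist(),onplane(c,*(ce[i]+[x0,y0]),.05).round(4)) for i in range(1,n_)])
Y=Rt(yaw-np.pi/2)
th=[1.2,1.06,.95,.8,.65,.5,.35,.2,.1,.03]
print(P(1.06),P(0))
plan([((.56,-.12,.26),Y),(P(1.2)+.02*xh+[0,0,.07],Y),(P(1.2)+.02*xh,Y)]+[(P(t)+.011*xh,Y) for t in th])
E
```

```text
side [([0, 0, 1, 1, 1], [212.0, 222.0], array([ 0.5175, -0.0283,  0.05  ]))]
top [([6, 4, 4, 4, 11], [272.2, 220.8], array([ 0.5309, -0.0575,  0.05  ])), ([0, 15, 1, 1, 1], [265.0, 230.0], array([ 0.5051, -0.0377,  0.05  ]))]
[ 0.61294514 -0.03145562  0.17422872] [ 0.53179849 -0.02309243  0.065     ]
t 6.75 p [ 0.4745 -0.1851  0.1872] axes [[0.003, -0.033, -0.999], [-0.094, -0.995, 0.032], [-0.996, 0.094, -0.006]] F [ 0.4   0.31 -0.27] open -0.004 q [-0.56 -0.05  2.03 -0.03  1.14  1.12]
travel [-0.0747, -0.0704, -0.0794] dr [0.0089, -0.0058, -0.0325] ang deg 2.0
travel [-0.0676, -0.1635, -0.1616] dr [0.0089, -0.0058, -0.0325] ang deg 2.0
travel [0.0024, -0.1657, -0.1612] dr [0.0089, -0.0058, -0.0325] ang deg 2.0
travel [0.0023, -0.1658, -0.1522] dr [0.0089, -0.0058, -0.0325] ang deg 2.0
travel [0.0083, -0.1662, -0.1344] dr [0.0089, -0.0058, -0.0325] ang deg 2.0
travel [0.0147, -0.1665, -0.121] dr [0.0089, -0.0058, -0.0325] ang deg 2.0
travel [0.0258, -0.167, -0.1041] dr [0.0089, -0.0058, -0.0325] ang deg 2.0
travel [0.0392, -0.1676, -0.089] dr [0.0089, -0.0058, -0.0325] ang deg 2.0
travel [0.0548, -0.1682, -0.0761] dr [0.0089, -0.0058, -0.0325] ang deg 2.0
travel [0.0721, -0.1689, -0.0657] dr [0.0089, -0.0058, -0.0325] ang deg 2.0
travel [0.0907, -0.1695, -0.058] dr [0.0089, -0.0058, -0.0325] ang deg 2.0
travel [0.1037, -0.17, -0.0544] dr [0.0089, -0.0058, -0.0325] ang deg 2.0
travel [0.113, -0.1703, -0.0527] dr [0.0089, -0.0058, -0.0325] ang deg 2.0
```

Call:
play_rows(claw=[255,255,255,255,255,255,255,255,255,255], travel=[[-0.04,-0.015,-0.015],[-0.075,-0.04,-0.04],[-0.075,-0.07,-0.08],[-0.075,-0.1,-0.12],[-0.075,-0.13,-0.15],[-0.07,-0.1635,-0.172],[-0.07,-0.1635,-0.172],[-0.03,-0.1645,-0.172],[0.002,-0.1655,-0.17],[0.002,-0.1655,-0.17]], dr=[[0.009,-0.006,-0.0325],[0.009,-0.006,-0.0325],[0.009,-0.006,-0.0325],[0.009,-0.006,-0.0325],[0.009,-0.006,-0.0325],[0.009,-0.006,-0.0325],[0.009,-0.006,-0.0325],[0.009,-0.006,-0.0325],[0.009,-0.006,-0.0325],[0.009,-0.006,-0.0325]])

```text
time: 7.75
eef_pos: [0.6548, -0.0349, 0.1734]
tcp_rot: [-0.701, 0.035, 0.711, 0.037]
contact_force: [-1.6, 0.6, -0.4]
opening: -0.004
```

```bash
python3 - <<'E'
from lid import *
Y=Rt(yaw-np.pi/2)
th=[1.2,1.06,.95,.8,.65,.5,.35,.2,.1,.03]
plan([(P(t)+.011*xh,Y) for t in th])
c=grab('side');p=ctrl.get_state()['eef_pos'];u,v=proj(c,p);u,v=int(u),int(v);im=c['img'].copy();im[v,u]=[255,0,0]
save(im[v-60:v+60,u-75:u+75],'side5.png',5)
E
```

```text
t 7.75 p [ 0.6548 -0.0349  0.1734] axes [[-0.013, 0.003, -1.0], [-0.102, -0.995, -0.002], [-0.995, 0.102, 0.014]] F [-1.58  0.56 -0.39] open -0.004 q [-0.21  0.3   1.67  0.    1.19  1.47]
travel [-0.0067, 0.0008, 0.0132] dr [0.0002, 0.0137, 0.002] ang deg 0.8
travel [-0.0004, 0.0008, 0.031] dr [0.0002, 0.0137, 0.002] ang deg 0.8
travel [0.0063, 0.0008, 0.0442] dr [0.0002, 0.0137, 0.002] ang deg 0.8
travel [0.0177, 0.0008, 0.0609] dr [0.0002, 0.0137, 0.002] ang deg 0.8
travel [0.0314, 0.0009, 0.0757] dr [0.0002, 0.0137, 0.002] ang deg 0.8
travel [0.0473, 0.0009, 0.0883] dr [0.0002, 0.0137, 0.002] ang deg 0.8
travel [0.0648, 0.0009, 0.0984] dr [0.0002, 0.0137, 0.002] ang deg 0.8
travel [0.0836, 0.001, 0.1058] dr [0.0002, 0.0137, 0.002] ang deg 0.8
travel [0.0966, 0.001, 0.1091] dr [0.0002, 0.0137, 0.002] ang deg 0.8
travel [0.106, 0.001, 0.1106] dr [0.0002, 0.0137, 0.002] ang deg 0.8
```

View pics/side5.png

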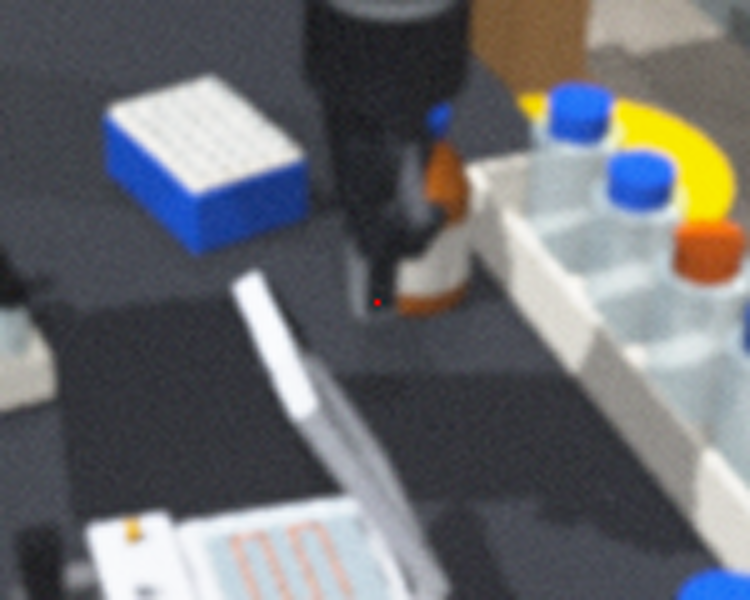

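Call:
play_rows(claw=[255,255,255,255,255,255,255,255,255,255,255,255], travel=[[-0.006,0.001,0.013],[-0.003,0.001,0.022],[0,0.001,0.031],[0.006,0.001,0.044],[0.012,0.001,0.053],[0.018,0.001,0.061],[0.025,0.001,0.069],[0.031,0.001,0.076],[0.039,0.001,0.082],[0.047,0.001,0.088],[0.056,0.001,0.094],[0.065,0.001,0.098]], dr=[[0,0.014,0.002],[0,0.014,0.002],[0,0.014,0.002],[0,0.014,0.002],[0,0.014,0.002],[0,0.014,0.002],[0,0.014,0.002],[0,0.014,0.002],[0,0.014,0.002],[0,0.014,0.002],[0,0.014,0.002],[0,0.014,0.002]])

```text
time: 9.0
eef_pos: [0.5579, -0.0262, 0.1118]
tcp_rot: [0.708, -0.037, -0.704, -0.036]
contact_force: [-0.0, 0.2, 0.5]
opening: -0.002
```

```bash
python3 - <<'E'
from lid import *
Y=Rt(yaw-np.pi/2)
th=[.35,.2,.1,.03,0]
plan([(P(t)+.011*xh,Y) for t in th])
c=grab('side');p=ctrl.get_state()['eef_pos'];u,v=proj(c,p);u,v=int(u),int(v);im=c['img'].copy();im[v,u]=[255,0,0]
save(im[v-60:v+60,u-75:u+75],'side6.png',5)
E
```

```text
t 9.0 p [ 0.5579 -0.0262  0.1118] axes [[0.005, -0.001, -1.0], [-0.102, -0.995, 0.001], [-0.995, 0.102, -0.005]] F [-0.02  0.2   0.48] open -0.002 q [-0.23  0.16  1.96  0.    1.02  1.44]
travel [0.0018, -0.0004, 0.002] dr [0.0, -0.0053, -0.0006] ang deg 0.3
travel [0.0204, -0.0004, 0.0098] dr [0.0, -0.0053, -0.0006] ang deg 0.3
travel [0.0334, -0.0005, 0.0133] dr [0.0, -0.0053, -0.0006] ang deg 0.3
travel [0.0427, -0.0005, 0.015] dr [0.0, -0.0053, -0.0006] ang deg 0.3
travel [0.0467, -0.0005, 0.0155] dr [0.0, -0.0053, -0.0006] ang deg 0.3
```

View pics/side6.png

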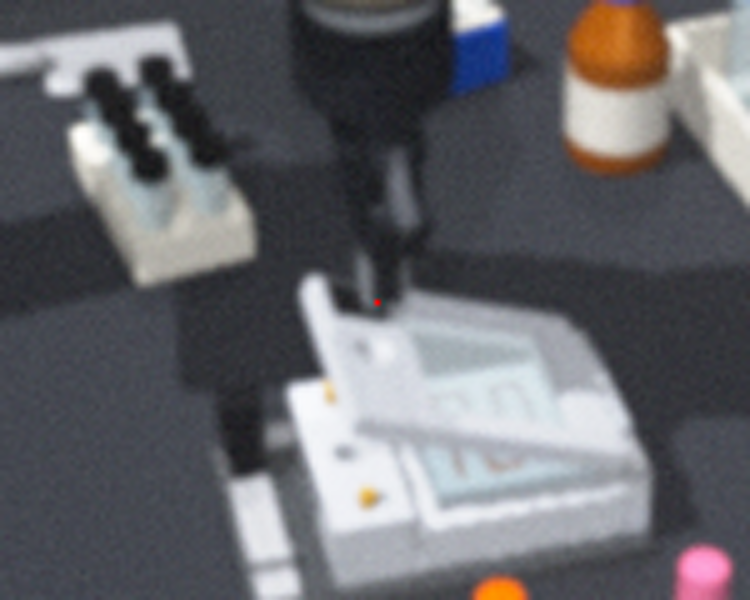

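Call:
play_rows(claw=[255,255,255,255,255,255,255,255], travel=[[0.01,0,0.006],[0.02,0,0.01],[0.027,0,0.012],[0.034,0,0.013],[0.04,0,0.014],[0.044,0,0.015],[0.046,0,0.015],[0.046,0,0.015]], dr=[[0,-0.005,0],[0,-0.005,0],[0,-0.005,0],[0,-0.005,0],[0,-0.005,0],[0,-0.005,0],[0,-0.005,0],[0,-0.005,0]])

```text
time: 9.85
eef_pos: [0.5418, -0.0244, 0.065]
tcp_rot: [-0.705, 0.036, 0.708, 0.036]
contact_force: [-4.3, 0.3, 6.9]
opening: 0.001
```

```bash
python3 - <<'E'
from lid import *
plan([])
c=grab('side');p=ctrl.get_state()['eef_pos'];u,v=proj(c,p);u,v=int(u),int(v);im=c['img'].copy();im[v,u]=[255,0,0]
save(im[v-60:v+60,u-75:u+75],'side7.png',5)
E
```

```text
t 9.85 p [ 0.5418 -0.0244  0.065 ] axes [[-0.004, 0.0, -1.0], [-0.102, -0.995, 0.0], [-0.995, 0.102, 0.004]] F [-4.31  0.31  6.95] open 0.001 q [-0.23  0.2   2.01 -0.    0.93  1.44]
```

View pics/side7.png

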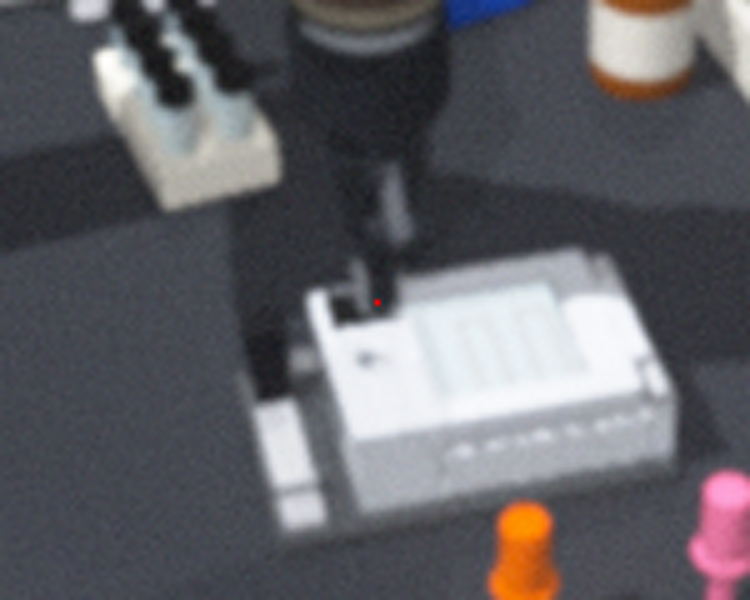

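```bash
python3 - <<'E'
from lid import *
Y=Rt(yaw-np.pi/2)
plan([((.556,-.2975,.15),Y)])
E
```

```text
t 9.9 p [ 0.5418 -0.0244  0.065 ] axes [[-0.004, 0.0, -1.0], [-0.102, -0.995, 0.0], [-0.995, 0.102, 0.004]] F [-3.42 -0.48  6.54] open -0.003 q [-0.23  0.2   2.01 -0.    0.93  1.44]
travel [-0.0851, 0.2702, -0.0418] dr [0.0001, 0.0038, -0.0002] ang deg 0.2
```

Call:
play_rows(claw=[255,255,255,120,110,110,110,110,110,110,110,110], travel=[[-0.02,0,0],[-0.06,0,0],[-0.085,0.03,-0.005],[-0.085,0.07,-0.012],[-0.085,0.11,-0.018],[-0.085,0.15,-0.024],[-0.085,0.19,-0.03],[-0.085,0.23,-0.036],[-0.085,0.27,-0.042],[-0.085,0.27,-0.042],[-0.085,0.27,-0.042],[-0.085,0.27,-0.042]], dr=[[0,0.004,0],[0,0.004,0],[0,0.004,0],[0,0.004,0],[0,0.004,0],[0,0.004,0],[0,0.004,0],[0,0.004,0],[0,0.004,0],[0,0.004,0],[0,0.004,0],[0,0.004,0]])

```text
time: 11.1
eef_pos: [0.5562, -0.2962, 0.1495]
tcp_rot: [-0.706, 0.036, 0.706, 0.036]
contact_force: [0.1, 0.0, 0.2]
opening: 0.566
```

```bash
python3 - <<'E'
from lid import *
Y=Rt(yaw-np.pi/2)
plan([((.556,-.2975,.09),Y),((.556,-.2975,.058),Y)])
for n in('side','top'):
    c=grab(n);np.savez('pics/'+n+'8.npz',**c); p=ctrl.get_state()['eef_pos'];u,v=proj(c,p);print(n,u,v);u,v=int(u),int(v);im=c['img'].copy();im[v,u]=[255,0,0]
    save(im[v-50:v+70,u-75:u+75],n+'8.png',5)
    if n=='side': 
        u,v=map(int,proj(c,bore)); save(c['img'][v-40:v+40,u-50:u+50],'lid8.png',7)
E
```

```text
t 11.1 p [ 0.5562 -0.2962  0.1495] axes [[-0.0, 0.001, -1.0], [-0.102, -0.995, -0.001], [-0.995, 0.102, 0.0]] F [0.1  0.02 0.19] open 0.566 q [-0.65  0.27  1.76  0.    1.12  1.02]
travel [0.0595, 0.0013, 0.0] dr [0.0008, 0.0004, 0.0006] ang deg 0.1
travel [0.0915, 0.0013, 0.0] dr [0.0008, 0.0004, 0.0006] ang deg 0.1
side 268.6300754026002 262.66838508920654
top 368.231915903657 213.13003670902435
```

View pics/side8.png

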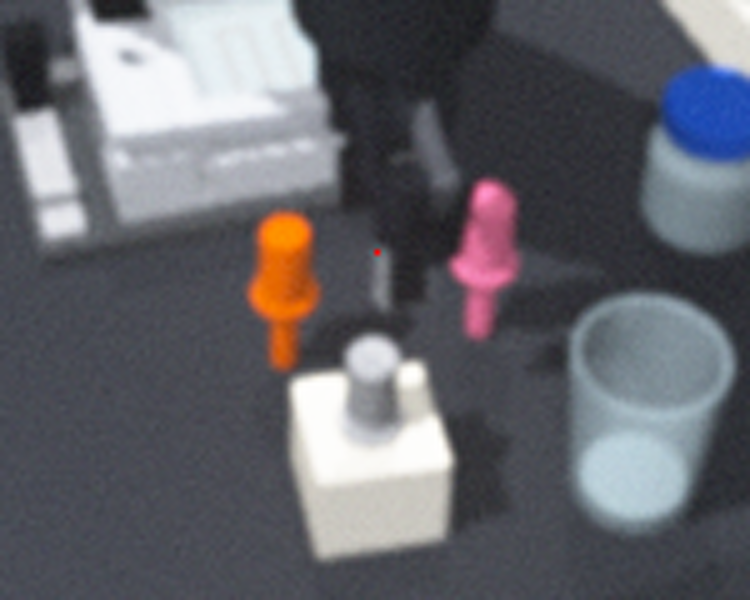

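View pics/top8.png

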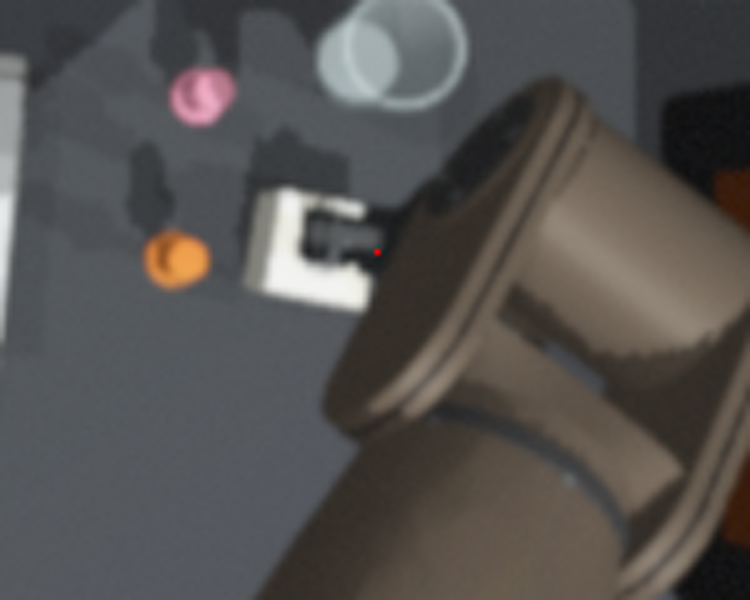

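View pics/lid8.png

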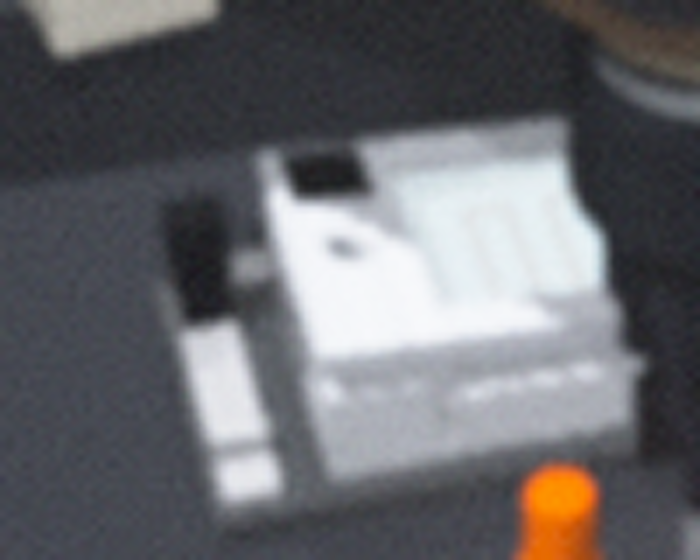

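Call:
play_rows(claw=[110,110,110,110,110,110,110,110], travel=[[0.03,0.001,0],[0.055,0.001,0],[0.065,0.001,0],[0.075,0.001,0],[0.085,0.001,0],[0.0915,0.001,0],[0.0915,0.001,0],[0.0915,0.001,0]], dr=[[0,0,0],[0,0,0],[0,0,0],[0,0,0],[0,0,0],[0,0,0],[0,0,0],[0,0,0]])

```text
time: 12.0
eef_pos: [0.5566, -0.297, 0.0587]
tcp_rot: [0.706, -0.036, -0.706, -0.036]
contact_force: [0.4, -0.2, -0.1]
opening: 0.568
```

```bash
python3 - <<'E'
from lid import *
Y=Rt(yaw-np.pi/2)
plan([((.556,-.2975,.058),Y)])
for n in('side',):
    c=grab(n);np.savez('pics/'+n+'9.npz',**c); p=ctrl.get_state()['eef_pos'];u,v=proj(c,p);print(n,u,v);u,v=int(u),int(v);im=c['img'].copy();im[v,u]=[255,0,0]
    save(im[v-40:v+40,u-50:u+50],n+'9.png',7)
E
```

```text
t 12.0 p [ 0.5566 -0.297   0.0587] axes [[0.001, -0.0, -1.0], [-0.101, -0.995, 0.0], [-0.995, 0.101, -0.001]] F [ 0.4  -0.22 -0.09] open 0.568 q [-0.65  0.38  1.8   0.    0.96  1.02]
travel [0.0007, 0.0005, 0.0005] dr [0.0018, -0.0006, -0.0002] ang deg 0.1
side 267.6871396912862 292.931842727859
```

View pics/side9.png

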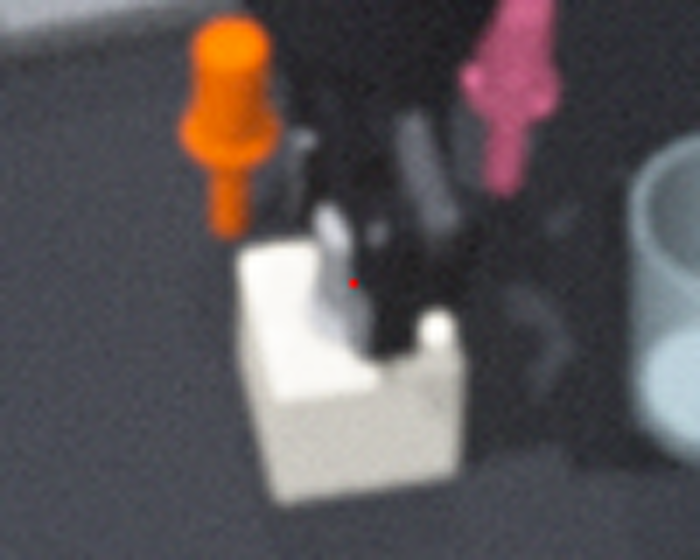

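Call:
play_rows(claw=[150,200,255,255,255,255,255,255], travel=[[0,0,0],[0,0,0],[0,0,0],[0,0,0],[0,0,0],[0,0,0],[0,0,0],[0,0,0]], dr=[[0,0,0],[0,0,0],[0,0,0],[0,0,0],[0,0,0],[0,0,0],[0,0,0],[0,0,0]], force=70)

```text
time: 12.85
eef_pos: [0.5573, -0.2977, 0.06]
tcp_rot: [0.707, -0.036, -0.705, -0.035]
contact_force: [-0.0, -0.0, 5.7]
opening: 0.235
```

```bash
python3 - <<'E'
from lid import *
plan([])
E
```

```text
t 12.85 p [ 0.5573 -0.2977  0.06  ] axes [[0.002, -0.002, -1.0], [-0.101, -0.995, 0.001], [-0.995, 0.101, -0.003]] F [-0.03 -0.03  5.75] open 0.235 q [-0.65  0.38  1.8   0.    0.96  1.02]
```

Call:
play_rows(claw=[255,255,255,255,255,255,255,255], travel=[[-0.01,0,0],[-0.03,0,0],[-0.05,0,0],[-0.07,0,0],[-0.1,0,0],[-0.13,0,0],[-0.13,0,0],[-0.13,0,0]], dr=[[0,0,0],[0,0,0],[0,0,0],[0,0,0],[0,0,0],[0,0,0],[0,0,0],[0,0,0]])

```text
time: 13.65
eef_pos: [0.5568, -0.2973, 0.19]
tcp_rot: [0.707, -0.036, -0.705, -0.035]
contact_force: [-0.1, 0.2, -1.2]
opening: 0.232
```

```bash
python3 - <<'E'
from lid import *
Y=Rt(yaw-np.pi/2)
plan([((.529,-.060,.19),Y),((.529,-.060,.145),Y)])
for n in('side','top'):
    c=grab(n);np.savez('pics/'+n+'10.npz',**c); p=ctrl.get_state()['eef_pos'];u,v=proj(c,p-[0,0,.053]);print(n,u,v);u,v=int(u),int(v);im=c['img'].copy();im[v,u]=[255,0,0]
    save(im[v-40:v+40,u-50:u+50],n+'10.png',7)
E
```

```text
t 13.65 p [ 0.5568 -0.2973  0.19  ] axes [[0.002, -0.002, -1.0], [-0.101, -0.995, 0.002], [-0.995, 0.101, -0.003]] F [-0.13  0.25 -1.23] open 0.232 q [-0.65  0.23  1.73  0.    1.19  1.02]
travel [-0.0005, -0.2333, 0.0516] dr [0.0018, -0.0027, -0.0015] ang deg 0.2
travel [0.0445, -0.2333, 0.0517] dr [0.0018, -0.0027, -0.0015] ang deg 0.2
side 268.5293554664015 267.9059794078716
top 366.6034677896173 213.2905325636263
```

View pics/side10.png

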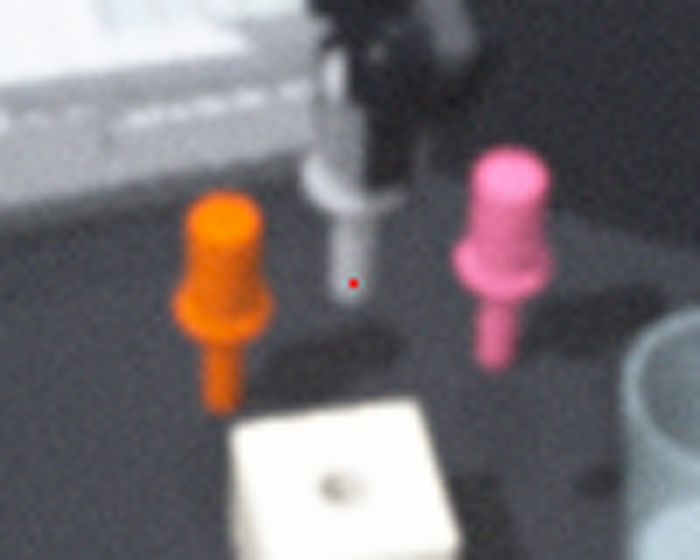

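```bash
python3 - <<'E'
from lid import *
def dk(c,u,v,r,th=None):
    g=cv2.resize(c['img'].astype(np.float32).mean(2),None,fx=1,fy=1); u0,v0=int(u)-r,int(v)-r
    w=g[v0:v0+2*r+1,u0:u0+2*r+1]; t=(np.percentile(w,90)+w.min())/2; ww=np.clip(t-w,0,None); vv,uu=np.mgrid[v0:v0+2*r+1,u0:u0+2*r+1]
    return (ww*uu).sum()/ww.sum(),(ww*vv).sum()/ww.sum()
s4=dict(np.load('pics/side4.npz'));t4=dict(np.load('pics/top4.npz'));s8=dict(np.load('pics/side8.npz'));s10=dict(np.load('pics/side10.npz'));t10=dict(np.load('pics/top10.npz'))
a=dk(s10,218.5+342/7,227.5+487/7,4);ps=onplane(s10,*a,.05);print('park side',a,ps)
b=dk(s4,170+346/7,188+290/7,3);bs=onplane(s4,*b,.05);print('bore side',b,bs)
l=dk(s8,170+345/7,188+247/7,3);print('lid hole side',l,onplane(s8,*l,.07))
b=dk(t4,223+348/7,181+283/7,4);bt=onplane(t4,*b,.05);print('bore top',b,bt)
pt=np.array([.5583,-.2957,.05]); P0=np.array([.557,-.2975,.05])
print('rel side',bs-ps+P0,'rel top',bt-pt+P0)
u,v=map(int,proj(t10,bore)); save(t10['img'][v-40:v+40,u-30:u+120],'top10b.png',5)
E
```

```text
park side (np.float64(265.1089837792519), np.float64(296.4432989788025)) [ 0.55106884 -0.29718604  0.05      ]
bore side (np.float64(218.87758426802236), np.float64(228.92519038255458)) [ 0.52566394 -0.05921476  0.05      ]
lid hole side (np.float64(218.41078440075506), np.float64(222.9803922026215)) [ 0.52512876 -0.05945377  0.07      ]
bore top (np.float64(272.32776338685534), np.float64(220.77892619119334)) [ 0.53106291 -0.05794398  0.05      ]
rel side [ 0.53159511 -0.05952872  0.05      ] rel top [ 0.52976291 -0.05974398  0.05      ]
```

View pics/top10b.png

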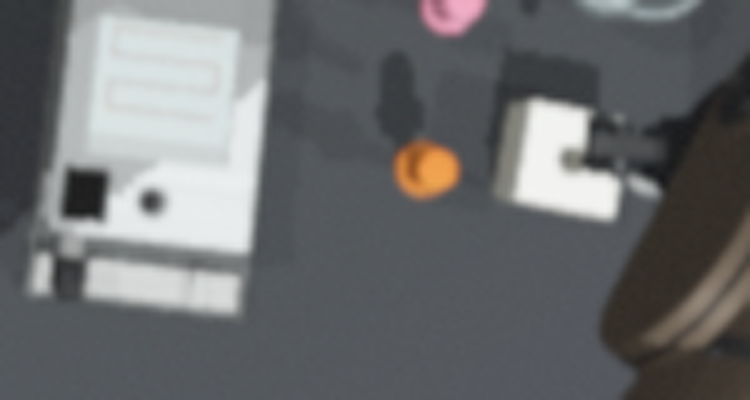

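```bash
python3 - <<'E'
from lid import *
plan([((.530,-.0597,.19),Rt(yaw-np.pi/2)),((.530,-.0597,.145),Rt(yaw-np.pi/2))])
E
```

```text
t 13.75 p [ 0.5558 -0.2966  0.1876] axes [[-0.001, 0.001, -1.0], [-0.101, -0.995, -0.001], [-0.995, 0.101, 0.001]] F [-0.    0.41 -1.39] open 0.236 q [-0.65  0.23  1.73  0.    1.19  1.02]
travel [-0.0022, -0.2331, 0.0496] dr [0.0017, 0.001, 0.0007] ang deg 0.1
travel [0.0428, -0.2331, 0.0495] dr [0.0017, 0.001, 0.0007] ang deg 0.1
```

Call:
play_rows(claw=[255,255,255,255,255,255,255,255,255,255,255,255,255,255], travel=[[0,-0.025,0.005],[0,-0.05,0.011],[0,-0.08,0.018],[0,-0.11,0.025],[0,-0.14,0.031],[0,-0.17,0.037],[0,-0.2,0.044],[0,-0.22,0.048],[0,-0.233,0.0505],[0.015,-0.2335,0.0507],[0.03,-0.2335,0.0507],[0.0445,-0.2335,0.0507],[0.0445,-0.2335,0.0507],[0.0445,-0.2335,0.0507]], dr=[[0.002,-0.003,-0.0015],[0.002,-0.003,-0.0015],[0.002,-0.003,-0.0015],[0.002,-0.003,-0.0015],[0.002,-0.003,-0.0015],[0.002,-0.003,-0.0015],[0.002,-0.003,-0.0015],[0.002,-0.003,-0.0015],[0.002,-0.003,-0.0015],[0.002,-0.003,-0.0015],[0.002,-0.003,-0.0015],[0.002,-0.003,-0.0015],[0.002,-0.003,-0.0015],[0.002,-0.003,-0.0015]])

```text
time: 15.15
eef_pos: [0.5285, -0.0597, 0.1421]
tcp_rot: [-0.704, 0.036, 0.708, 0.038]
contact_force: [0.4, -0.6, -1.3]
opening: 0.236
```

```bash
python3 - <<'E'
from lid import *
plan([((.530,-.0597,.145),Rt(yaw-np.pi/2))])
for n in('side','top'):
    c=grab(n);np.savez('pics/'+n+'11.npz',**c); p=ctrl.get_state()['eef_pos'];u,v=proj(c,p-[0,0,.053]);print(n,u,v);u,v=int(u),int(v)
    save(c['img'][v-30:v+30,u-40:u+40],n+'11.png',9)
E
```

```text
t 15.15 p [ 0.5285 -0.0597  0.1421] axes [[-0.006, 0.003, -1.0], [-0.104, -0.995, -0.003], [-0.995, 0.104, 0.006]] F [ 0.38 -0.59 -1.28] open 0.236 q [-0.3   0.07  2.    0.    1.08  1.37]
travel [-0.0029, -0.0002, -0.0015] dr [-0.0014, 0.0061, 0.0026] ang deg 0.4
side 219.68334484951234 216.469027306493
top 273.908735588944 221.84507446920117
```

View pics/side11.png

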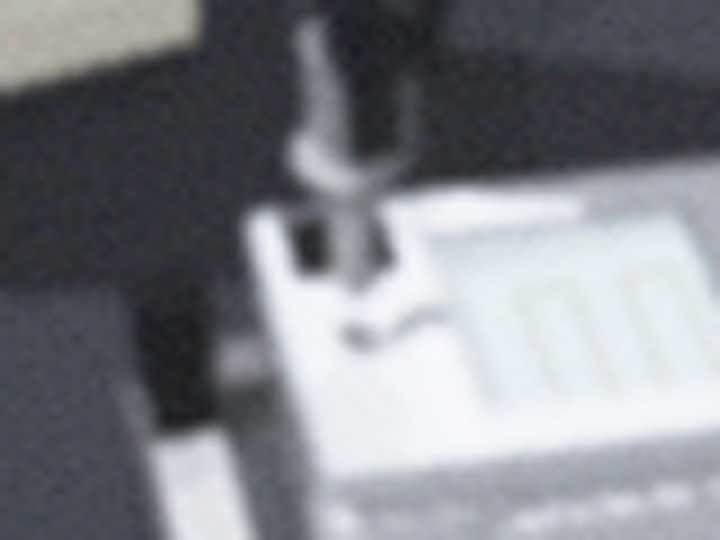

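View pics/top11.png

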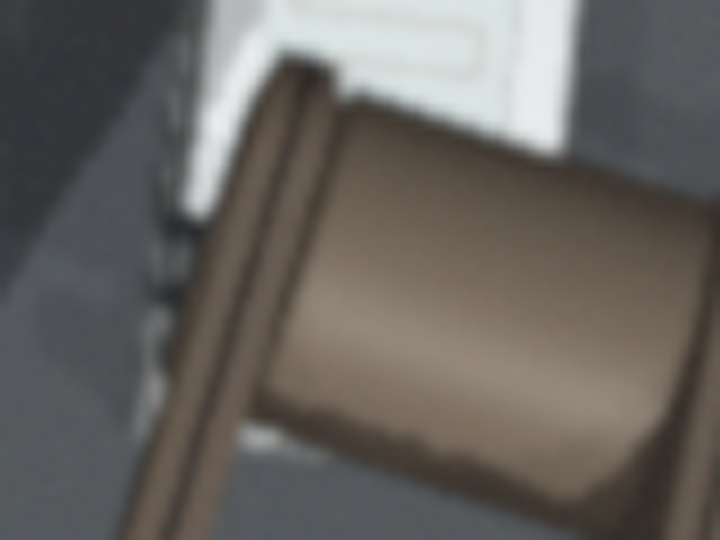

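```bash
python3 - <<'E'
from lid import *
c=dict(np.load('pics/side11.npz')); p=np.array([.5285,-.0597,.0891]); a=np.array(proj(c,p));
for z in(.0701,): 
  b=np.array(proj(c,p*[1,1,0]+[0,0,z])); print(a,b,b-a)
for d in([.002,0,0],[0,.002,0]): print(d,np.array(proj(c,p+d))-a)
E
```

```text
[219.47920792 216.81332514] [219.74770377 222.69134633] [0.26849585 5.87802119]
[0.002, 0, 0] [ 0.78282731 -0.18882009]
[0, 0.002, 0] [-0.25619228 -0.500125  ]
```

```bash
python3 - <<'E'
from lid import *
plan([((.5288,-.0602,.115),Rt(yaw-np.pi/2))])
E
```

```text
t 15.25 p [ 0.5294 -0.0598  0.1437] axes [[-0.003, 0.002, -1.0], [-0.104, -0.995, -0.002], [-0.995, 0.104, 0.003]] F [ 0.66 -0.22 -0.53] open 0.24 q [-0.3   0.07  2.    0.    1.08  1.37]
travel [0.0287, 0.0006, 0.0004] dr [-0.001, 0.0032, 0.002] ang deg 0.2
```

Call:
play_rows(claw=[255,255,255,255,255,255,255], travel=[[0.006,0.0005,0.0005],[0.012,0.0005,0.0005],[0.018,0.0005,0.0005],[0.023,0.0005,0.0005],[0.028,0.0005,0.0005],[0.028,0.0005,0.0005],[0.028,0.0005,0.0005]], dr=[[-0.001,0.003,0.002],[-0.001,0.003,0.002],[-0.001,0.003,0.002],[-0.001,0.003,0.002],[-0.001,0.003,0.002],[-0.001,0.003,0.002],[-0.001,0.003,0.002]])

```text
time: 15.95
eef_pos: [0.5292, -0.0599, 0.1157]
tcp_rot: [0.707, -0.036, -0.706, -0.037]
contact_force: [3.2, 1.1, -2.6]
opening: 0.237
```

```bash
python3 - <<'E'
from lid import *
plan([((.5288,-.0602,.09),Rt(yaw-np.pi/2))])
for n in('side',):
    c=grab(n);np.savez('pics/'+n+'12.npz',**c); p=ctrl.get_state()['eef_pos'];u,v=proj(c,p-[0,0,.053]);print(n,u,v);u,v=int(u),int(v)
    save(c['img'][v-30:v+30,u-40:u+40],n+'12.png',9)
E
```

```text
t 15.95 p [ 0.5292 -0.0599  0.1157] axes [[0.001, 0.0, -1.0], [-0.103, -0.995, -0.001], [-0.995, 0.103, -0.001]] F [ 3.19  1.11 -2.63] open 0.237 q [-0.3   0.1   2.02  0.    1.02  1.37]
travel [0.0256, 0.0003, 0.0004] dr [-0.0002, -0.001, 0.0005] ang deg 0.1
side 220.1197450631164 224.9536501767211
```

View pics/side12.png

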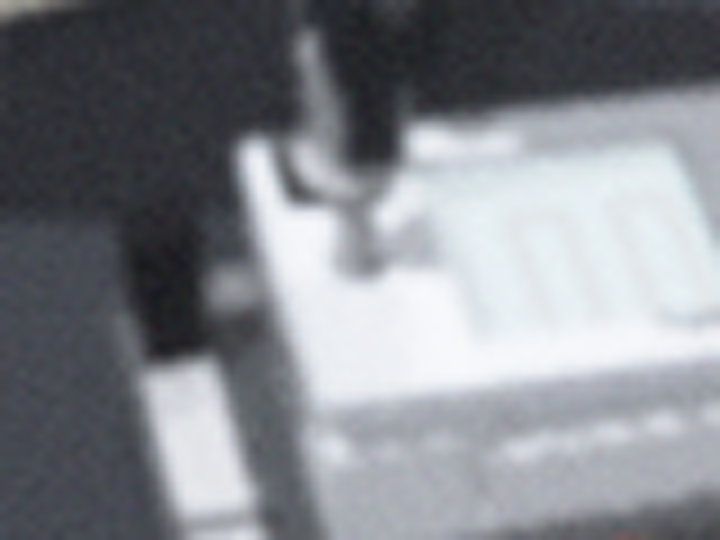

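Call:
play_rows(claw=[255,255,255,255,255], travel=[[0.003,0,-0.0005],[0.007,0,-0.0007],[0.011,0,-0.0007],[0.015,0,-0.0007],[0.015,0,-0.0007]], dr=[[0,0,0],[0,0,0],[0,0,0],[0,0,0],[0,0,0]])

```text
time: 16.5
eef_pos: [0.5295, -0.0599, 0.0998]
tcp_rot: [0.706, -0.036, -0.706, -0.037]
contact_force: [0.2, 1.0, -2.1]
opening: 0.237
```

```bash
python3 - <<'E'
from lid import *
plan([((.5295,-.0599,.085),Rt(yaw-np.pi/2))])
E
```

```text
t 16.5 p [ 0.5295 -0.0599  0.0998] axes [[0.0, 0.001, -1.0], [-0.103, -0.995, -0.001], [-0.995, 0.103, -0.0]] F [ 0.17  0.97 -2.13] open 0.237 q [-0.3   0.13  2.02  0.    0.99  1.37]
travel [0.0148, 0.0, -0.0] dr [-0.0002, -0.0, 0.0007] ang deg 0.0
```

Call:
play_rows(claw=[255,255,255,255,255,255], travel=[[0.005,0,0],[0.01,0,0],[0.015,0,0],[0.018,0,0],[0.018,0,0],[0.018,0,0]], dr=[[0,0,0],[0,0,0],[0,0,0],[0,0,0],[0,0,0],[0,0,0]])

```text
time: 17.1
eef_pos: [0.5294, -0.0598, 0.0815]
tcp_rot: [-0.706, 0.036, 0.706, 0.037]
contact_force: [2.1, 1.2, -2.1]
opening: 0.241
```

Call:
play_rows(claw=[255,255,255,255,255,255], travel=[[0.003,0,0],[0.006,0,0],[0.008,0,0],[0.01,0,0],[0.01,0,0],[0.01,0,0]], dr=[[0,0,0],[0,0,0],[0,0,0],[0,0,0],[0,0,0],[0,0,0]])

```text
time: 17.7
eef_pos: [0.5291, -0.0598, 0.072]
tcp_rot: [-0.706, 0.036, 0.707, 0.037]
contact_force: [-2.9, 0.2, 6.5]
opening: 0.235
```

```bash
python3 - <<'E'
from lid import *
plan([((.5295,-.0599,.072),Rt(yaw-np.pi/2))])
E
```

```text
t 17.7 p [ 0.5291 -0.0598  0.072 ] axes [[-0.001, 0.001, -1.0], [-0.103, -0.995, -0.001], [-0.995, 0.103, 0.002]] F [-2.92  0.17  6.46] open 0.235 q [-0.3   0.17  2.04  0.    0.94  1.37]
travel [-0.0, 0.0, -0.0004] dr [-0.0001, 0.0015, 0.0007] ang deg 0.1
```

Call:
play_rows(claw=[255,255,255,255,255], travel=[[0.001,0,0],[0.002,0,0],[0.003,0,0],[0.003,0,0],[0.003,0,0]], dr=[[0,0,0],[0,0,0],[0,0,0],[0,0,0],[0,0,0]], force=100)

```text
time: 18.2
eef_pos: [0.5292, -0.0599, 0.0719]
tcp_rot: [-0.705, 0.036, 0.707, 0.036]
contact_force: [-6.6, 3.6, 17.8]
opening: 0.233
```

```bash
python3 - <<'E'
from lid import *
plan([])
E
```

```text
t 18.2 p [ 0.5292 -0.0599  0.0719] axes [[-0.003, 0.001, -1.0], [-0.102, -0.995, -0.001], [-0.995, 0.102, 0.003]] F [-6.56  3.63 17.78] open 0.233 q [-0.3   0.17  2.04 -0.    0.94  1.37]
```

Call:
play_rows(claw=[255,255,255,255], travel=[[0.003,0,0.0005],[0.003,0,0.001],[0.003,0,0.001],[0.003,0,0.001]], dr=[[0,0.003,0],[0,0.003,0],[0,0.003,0],[0,0.003,0]])

```text
time: 18.6
eef_pos: [0.5291, -0.0599, 0.0719]
tcp_rot: [0.706, -0.036, -0.706, -0.036]
contact_force: [-5.4, 2.8, 16.6]
opening: 0.228
```

```bash
python3 - <<'E'
from lid import *
plan([])
for n in('side','top'):
    c=grab(n);np.savez('pics/'+n+'13.npz',**c); u,v=proj(c,bore);u,v=int(u),int(v)
    save(c['img'][v-45:v+40,u-45:u+65],n+'13.png',7)
    if n=='side':
        save(c['img'],'side13f.png')
        P=cloud(c); ang=[]
        # lid top plane: points in holder frame
        d=P-hinge; x=d@xh; y=d@yh; z=P[...,2]
        m=(x<-.015)&(x>-.115)&(y<-.02)&(y>-.05)&(z>.04)&(z<.09)
        print(m.sum(),np.polyfit(x[m],z[m],1))
E
```

```text
t 18.6 p [ 0.5291 -0.0599  0.0719] axes [[0.001, 0.0, -1.0], [-0.102, -0.995, -0.001], [-0.995, 0.102, -0.0]] F [-5.4   2.81 16.6 ] open 0.228 q [-0.3   0.17  2.04  0.    0.94  1.37]
318 [0.02692361 0.05958717]
```

View pics/side13.png

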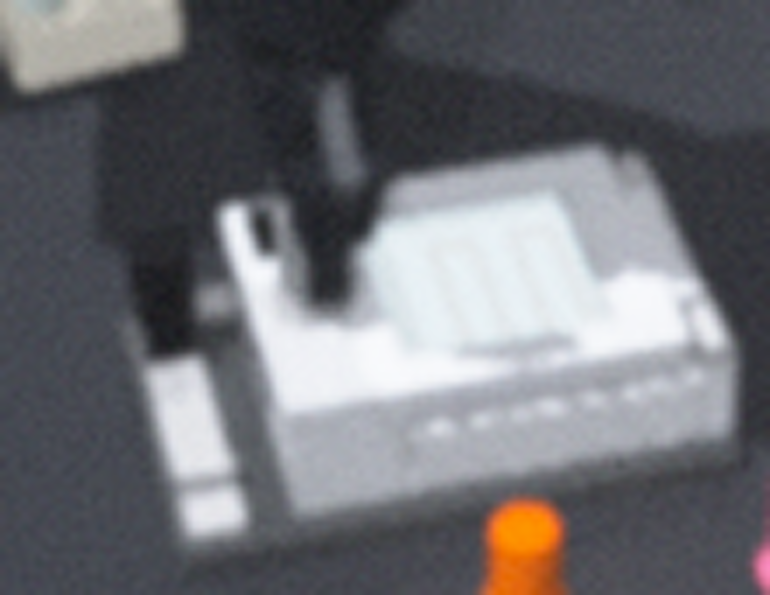

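View pics/side13f.png

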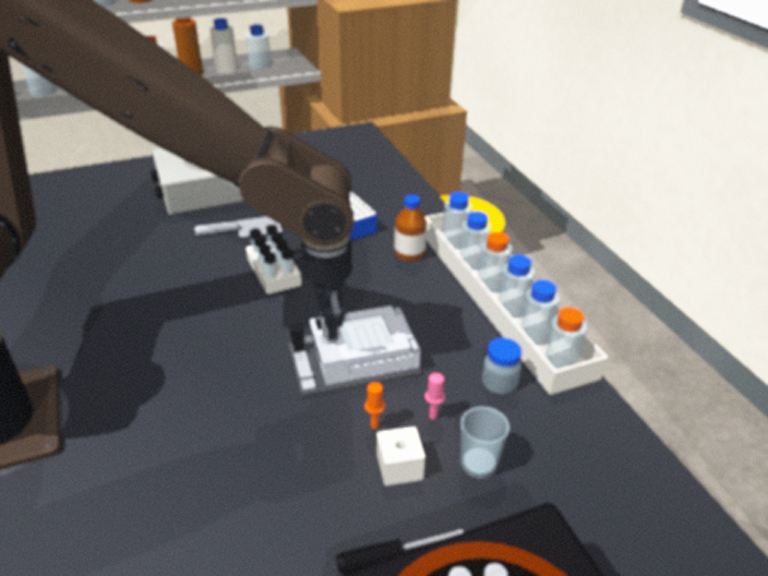

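```bash
python3 - <<'E'
from lid import *
plan([]); print(ctrl.sign_off())
E
```

```text
t 18.7 p [ 0.5291 -0.0599  0.0719] axes [[0.001, 0.0, -1.0], [-0.102, -0.995, -0.001], [-0.995, 0.102, -0.0]] F [-5.76  2.32 16.06] open 0.227 q [-0.3   0.17  2.04  0.    0.94  1.37]
the job is handed in; nothing more can be done
None
```

The plate is clamped and the job is handed in at 18.7 s. I slid the lock grip left to its stop, swung the lid down onto the plungers, and took the grey pin from the white block. I then pushed it through lid and base. The gripper still holds the pin and pushes its head down.

**Checks that agreed**
- **Lock:** the grip stopped hard at about 25 N, and afterwards the base hole showed clear in the picture.
- **Pin fully in:** the tool stopped at z = 0.0719 m, 12 mm above its height when I gripped the seated pin (0.060 m). That matches the flange resting on the shut lid.
- **Holding:** the last reading was about 16 N of downward push, against the 6 N the lid needs. The gripper opening of 0.227 shows it still has the knob.
- **Bystanders:** nothing else in the last side view had visibly moved.

**Checks that disagreed or were weak**
- **Cameras:** the two disagreed by about 3–5 mm. I averaged them and aligned the pin by comparing it with the lid hole in the same picture.
- **Lid angle:** my depth fit came out at +0.027 rad, tilted the opposite way from an open lid. I put this down to calibration or glare from the window, so it only rules out a lifted lid. The shut position rests on the pin height and the force.
- **Side force:** about 6 N remained on the pin at the end, and a small correction did not remove it.

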